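# Fire one shot with the wooden table-top ball shooter

### The job

Ready and fire the wooden ball shooter on the activity table: swing its sprung kicker arm back by the upright peg until the catch inside holds it by itself, without straining the arm hard against its stop, and let go. Then press the trigger key so that the arm springs home and shoots the ball into the pocket at the end of its lane. Do not touch the ball and leave the other things on the table alone.

Things in the scene. Friction and masses are not known exactly. Their poses are not given: they have to be found in the camera images.
- game: Wooden ball shooter, a fixed board. Origin on the table under the ball's seat; x points along the lane to the pocket (shooting direction), y left of that, z up. Deck top 20 mm up. A cover (x -98 to 46, y -186 to -50 mm, top 58 mm up) hides pivot, spring, catch and stop. Lane x 30 to 110 mm, sloping down, walls 45 mm high; then the pocket to x 203 mm, side walls 60, end wall 75 mm high.
- kicker (a joint): Angle (rad) of the sprung kicker arm about its upright pivot: 0 at rest, along the shooter's +y, just behind the ball; grows as it is drawn back (peg going to -x, counter-clockwise from above). Spring at the peg: 0 N at 0, 7 N at 0.6, up to 2 N more as the tooth rides over the catch. From 0.45 to 0.80, unseen and each time elsewhere, the catch snaps in and holds it; 0.025 rad farther it meets the stop.
- kicker_hinge (a point): Point on the kicker arm's upright pivot axis, 40 mm above the table, at x -26, y -110 mm of the shooter.
- peg_top (a point): Centre of the top of the upright round black peg (18 mm thick, 60 mm long, 47 to 107 mm above the table) on the kicker arm, 160 mm from the pivot; the arm is moved by it, gripped or pushed. At rest at x -26, y 50 mm of the shooter. The arm is a bar 8 mm thick, 33 to 47 mm above the table, ending 8 mm beyond the peg's axis.
- stop: The rubber overtravel stop of the arm, hidden in the cover. It yields about 1 mm for each 5 N of extra push at the peg, on top of the spring's force; 11 N of extra push at the peg is too much (30 N on the stop itself, which sits nearer the pivot).
- trigger (a joint): Travel (m) of the trigger key straight down: 0 up, 0.013 fully down. A light spring (2 to 5 N) lifts it. With the arm caught it takes about 4 to 6 N to press and lets the arm go after 7 to 9 mm. It also dips by itself while the arm's tooth rides over the catch, and pops up when the catch has snapped in.
- key_top (a point): Centre of the top of the trigger key, a black paddle 40 x 30 x 10 mm that stands clear of the cover on the side away from the peg; 48 mm above the table with the key up, at x 39, y -217 mm of the shooter. Press it straight down.
- ball: White solid plastic ball, 40 mm across, about 30 g, waiting in its seat on the deck just in front of the kicker arm.
- ball_center (a point): Centre of the ball, 41 mm above the table while it sits in its seat.
- pocket (a point): Middle of the floor of the pocket at the end of the lane, 4 mm above the table; axes as the shooter's. The pocket's inside is 85 x 90 mm.
- glue_stick: White glue stick, 28 mm across, 95 mm high, standing left of the lane; bystander.
- skittle0: Small wooden skittle, 40 mm across, 96 mm high, standing right of the lane; bystander.
- skittle1: Another such skittle, standing to the left of the kicker arm; bystander.
- mug: White mug, 85 mm high; bystander.
- tape_roll: Roll of tape lying flat, 80 mm across; bystander.
- stapler: Stapler, 120 mm long; bystander.
- paste_jar: Paste jar, 60 mm across, 70 mm high; bystander.
Not all that is in view belongs to the job. Leave any blue, turquoise or yellow look-alike of the ball alone.

How it is judged:
By the outcome, as a careful person would: the job done as asked, in the order asked, and still so for the second after the job is handed in, with the robot touching nothing.
It also fails if it takes over 64 s, if anything falls off the work surface, if the arm or the gripper's body presses on something with over 40 N, if the wrist force passes 120 N, or if a joint passes its speed limit or range.

### The arm

A 6-joint arm with a two-finger parallel gripper is mounted at the origin on the work surface. World frame = base frame: x ahead of the robot, y to its left, z up, the work surface at z = 0. Lengths are in m, angles in degrees, forces in N, time in s.
With the tool pointing down it reaches from about 0.25 to 0.725 m from the base axis. Payload 9.7 kg.
Tool frame: the origin (TCP) lies between the finger pads; the fingertips stand 11 mm ahead of it and the grasp point (between the pads) lies 8 mm behind it; z points along the fingers, x is the direction in which the jaws open and shut, and the axes are right-handed (so a half turn about z gives the same grasp; the last joint's range is limited). The gripper opens to 85 mm and grips with 20 to 120 N. Pads are 22 mm wide; open, the fingers measure 114 mm over their backs; the gripper's body (76 mm by 85 mm) begins 54 mm behind the grasp point. The pads swing forward as they close: fully open they stand 13 mm farther back than shut.
Start: joints at [70.302, 4.979, 10.078, 95.1, 0, 90], TCP at [0.185, 0.518, 0.242] pointing down, gripper open.
Joint ranges: [-179.16, 179.16], [-48.56, 103.87], [-65.8, 70.77], [-126.05, 130.52], [-82.76, 87.17], [-180, 180]. Speed limits (degrees/s): [127.2, 127.2, 147.25, 180, 180, 180].

### API

Orientations are given as [roll, pitch, yaw] about the fixed x, y, z axes, in that order (R = Rz(yaw) Ry(pitch) Rx(roll)).
In Python, from workcell import get_obs, camera, job_done, spotter gives the robot as it stands.
- The arm moves only by the tool play_rows, never from a script. Its argument "rows" is a list of rows, each a list of 3 entries, a list of its own where there are three numbers: the closure, from 0 (fully open) to 1 (shut), then the shift along the tool's x, y, z in cm, then the turn, a rotation vector about the tool's x, y, z in degrees. In form: [[claw, [x, y, z], [wx, wy, wz]], ...]. A call has 1 to 12 rows; each row shifts and turns the pose as measured when the row begins, along the tool's axes as they then stand; what a row does not reach is not made up. A row lasts 1/10 s, in which the tool goes at most 50 mm and 8.59 degrees, less where a joint would pass 70% of its speed; a pose out of reach is approached as far as the arm can. A call is refused whole if a number of a shift passes 5 or a number of a turn 8.59, either way. A call with a gripper value outside its range is refused whole. The fingers move at their own pace and stop on an object; "newtons" is the grip in N (left out, the last holds). Time passes only in rows, so rows that do not move let the fingers close. It gives the time, the measured TCP pose, the force and the opening at its end, in the units of the state.
- get_obs(): the state, without advancing time (a new reading comes with each control period).
- camera(name): name is "scene" or "top" or "wrist"; returns a dict with "img" (384x512x3 uint8, red, green, blue), "intrinsics" (3x3 intrinsics, pixels), "xyz" and "orientation" of the camera in the world. Camera axes: x right, y down, z forward; pixel columns grow to the right and rows downward; lengths in m; the calibration is good to about 2 mm. The wrist camera is an equidistant fisheye: a pixel r from the principal point sees the ray r / f radians off the axis. A picture is of the moment at which its call begins. There is no depth.
- job_done(): hands the job in, once; it reports no verdict.
Trained networks look in a picture, given as the dict that the camera call returned (one of the last four; its "shot" number tells which), for a name from the list of things; names that differ only in an ending like _2 or _b are one class to them, and where a whole thing is asked for, a point or a joint stands for the part that bears it (a point fixed in the world has none). Each returns a list of dicts, best first, with "confidence" (0 to 1); they miss things now and then, are a little off and sometimes report something else, mostly with a low value. They report only what shows in the picture. A call takes as long as a camera call. They do not tell look-alikes from the thing itself.
- spotter.spot_in(picture, thing): "point" ([x, y, z] in m, in world coordinates, good to about 4 mm: the middle of the surface that is visible of it).
- spotter.trace(picture, thing): "pixels" (384x512 bool, what is visible of it).
The state is a dict: "time": time; "q": joint angles; "qd": joint speeds; "joint_efforts": joint torques, N m; "ee_pos": TCP position; "tcp_rot": TCP orientation; "wrist_force": force on the tool from outside, world axes, zero at the start; "torque": the same for the moment, N m; "opening": finger opening in m.
Only numpy, scipy, OpenCV 4.12 (cv2) and the standard library are available. Lean on these libraries where they do the work, as an engineer would, in place of code of your own. Each camera call takes 0.05 s, during which the arm holds its last target.

## Working session

There is one attempt and no reset: what is moved stays moved. The work goes in short steps, Python scripts to look and compute and a tool call to move; the robot and the scene stay as the last step left them, time stands still between calls to the robot, and variables do not carry over. Pictures are saved under pics/ and viewed, and the job is handed in when it is done.

Besides the shell and the picture viewer there is one more tool, called by a JSON object that holds its "fn" and its "kwargs", one argument or row to a line. play_rows: Moves the arm, as the interface text tells. Its arguments: {"type":"object","properties":{"rows":{"type":"array","items":{"type":"array"}},"newtons":{"type":"number"}},"required":["rows"]}

```bash
mkdir -p pics; ls
cat > h.py <<'E'
import numpy as np, cv2
from scipy.spatial.transform import Rotation as R
from workcell import get_obs, camera, job_done, spotter
def shot(n,f):
    p=camera(n); cv2.imwrite(f'pics/{f}.png',cv2.cvtColor(p['img'],cv2.COLOR_RGB2BGR)); return p
E
python3 - <<'E'
from h import *
o=get_obs(); print(o)
for n in ['scene','top','wrist']:
    p=shot(n,n+'0'); print(n,p['xyz'],p['orientation'],p['intrinsics'])
    for t in ['game','peg_top','kicker_hinge','key_top','ball','ball_center','pocket','kicker','trigger']:
        try:
            r=spotter.spot_in(p,t); print(t,[(np.round(d['point'],3).tolist(),round(d['confidence'],2)) for d in r[:3]])
        except Exception as e: print(t,e)
E
```

```text
pics
{'time': 0.0, 'q': array([ 7.03015776e+01,  5.01126835e+00,  1.00330341e+01,  9.51019259e+01,
       -1.74739015e-04,  9.00009496e+01]), 'qd': array([ 0.05152938,  0.06683246,  0.00232648, -0.01309633, -0.00699174,
        0.04385831]), 'joint_efforts': array([ 3.78227842e-04, -5.20393753e+01,  4.64794672e+01,  1.65043655e-02,
       -7.70023371e-05,  1.44294978e-05]), 'ee_pos': array([0.18530796, 0.5175875 , 0.24156875]), 'tcp_rot': array([1.79999824e+02, 8.01601643e-02, 7.03006279e+01]), 'wrist_force': array([-0.45124255, -0.02969402,  0.51619407]), 'torque': array([-0.04945572, -0.03979505,  0.02390249]), 'opening': 0.08563021656133615}
scene [1.07705653 0.92352927 0.88378292] [-125.41169837   -1.11789286  152.06797665] [[462.33098548   0.         254.90603147]
 [  0.         462.33098548 188.55515438]
 [  0.           0.           1.        ]]
game [([0.626, 0.134, 0.018], 0.71), ([0.533, -0.311, 0.052], 0.47)]
peg_top [([0.604, 0.229, 0.057], 0.52)]
kicker_hinge [([0.628, 0.129, 0.02], 0.82)]
key_top [([0.635, -0.04, 0.05], 0.58)]
ball [([0.55, 0.375, 0.029], 0.7), ([0.626,
[... 619 characters left out ...]
, 0.109, 0.024], 0.9), ([0.365, -0.279, 0.069], 0.37)]
key_top []
ball [([0.618, 0.178, 0.055], 0.64)]
ball_center [([0.602, 0.317, 0.033], 0.59), ([0.376, 0.181, 0.034], 0.4)]
pocket [([0.593, 0.108, 0.016], 0.76)]
kicker [([0.594, 0.206, 0.048], 0.51)]
trigger [([0.625, -0.037, 0.048], 0.43)]
wrist [0.11014924 0.54529536 0.37442151] [ 1.62160200e+02 -1.67451789e-03  7.03561852e+01] [[297.31863964   0.         252.21795401]
 [  0.         297.31863964 191.1944541 ]
 [  0.           0.           1.        ]]
game [([0.486, 0.106, 0.026], 0.83)]
peg_top []
kicker_hinge [([0.487, 0.103, 0.022], 0.75)]
key_top []
ball []
ball_center []
pocket [([0.481, 0.104, 0.013], 0.81)]
kicker []
trigger []
```

Run:
```python
import cv2
a=cv2.imread('pics/top0.png');cv2.imwrite('pics/top0c.png',cv2.resize(a[60:260,140:440],None,fx=2.6,fy=2.6,interpolation=cv2.INTER_CUBIC))
```

```text
(no output)
```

View pics/scene0.png

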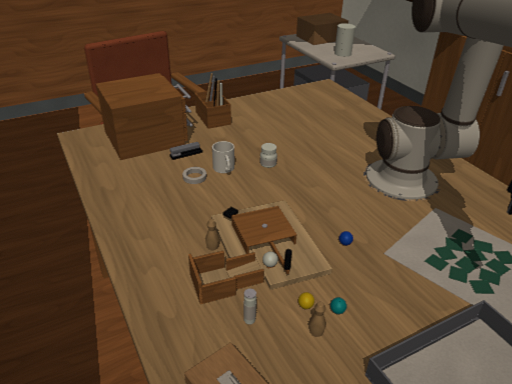

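View pics/top0.png

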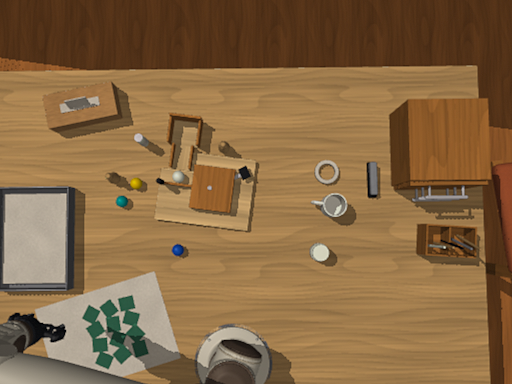

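View pics/wrist0.png

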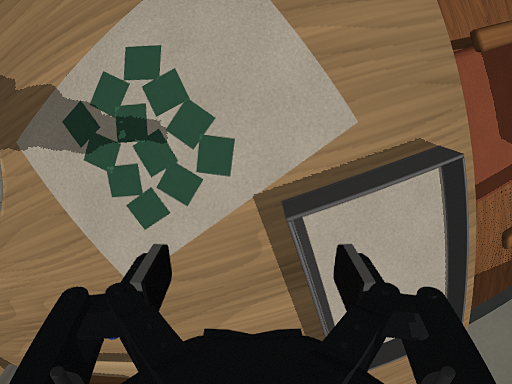

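Scene: white ball at (270,260), peg at (288,258), key at (231,212), pocket at (213,280). Top: ball (178,176), peg (160,181), key (244,173). Look-alikes of the ball are blue (346,238), yellow (307,300) and turquoise (338,305), and I'll leave those alone. For the peg there's the skittle at (317,320) and the black stapler; the peg I choose is the black stick on the board. Close crops to check.

Run:
```python
import cv2
a=cv2.imread('pics/top0.png');cv2.imwrite('pics/top0c.png',cv2.resize(a[100:240,100:270],None,fx=4,fy=4,interpolation=cv2.INTER_CUBIC))
a=cv2.imread('pics/scene0.png');cv2.imwrite('pics/scene0c.png',cv2.resize(a[190:340,180:350],None,fx=4,fy=4,interpolation=cv2.INTER_CUBIC))
```

```text
(no output)
```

View pics/top0c.png

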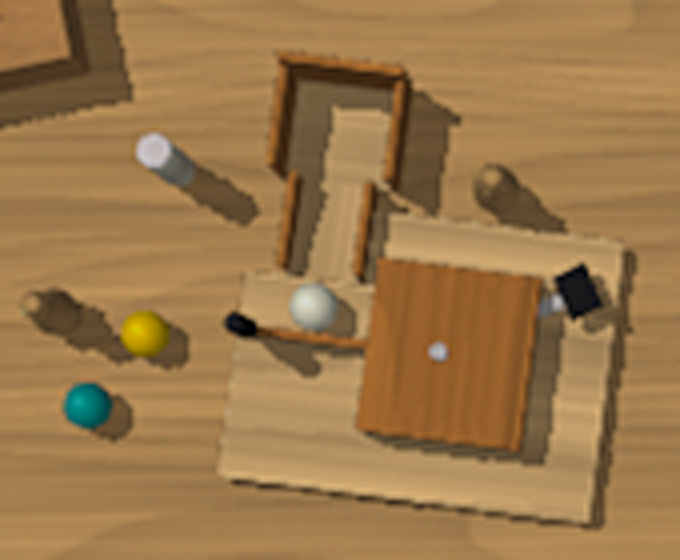

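View pics/scene0c.png

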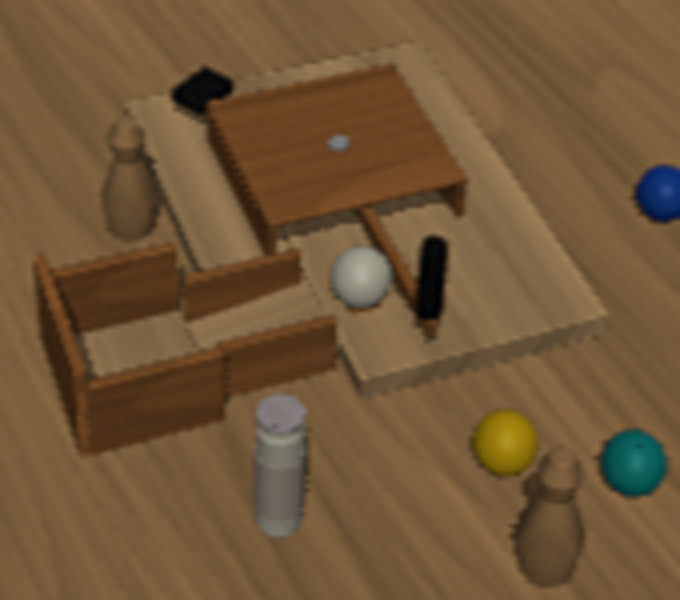

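```bash
cat > fit.py <<'E'
from h import *
from scipy.optimize import least_squares
P={'top':(np.array([.44541926,-.06856761,1.62939963]),[-176.19968815,.4605032,-90.55185372],480.82174783,248.93274305,196.05154501,(100,100)),
'scene':(np.array([1.07705653,.92352927,.88378292]),[-125.41169837,-1.11789286,152.06797665],462.33098548,254.90603147,188.55515438,(180,190))}
C=[(46,-50,58),(46,-186,58),(-98,-186,58),(-98,-50,58),(39,-217,48),(0,0,41),(-26,50,106)]
U={'top':[(378,258),(543,276),(520,450),(358,430),(578,291),(314,306),(236,320)],
'scene':[(272,222),(210,103),(393,67),(465,182),(203,90),(361,277),(434,241)]}
def proj(n,X):
    t,e,f,cx,cy,_=P[n]; c=(X-t)@R.from_euler('xyz',e,degrees=True).as_matrix()
    return np.c_[f*c[:,0]/c[:,2]+cx,f*c[:,1]/c[:,2]+cy]
def world(s,L):
    L=np.array(L,float)/1000; c,q=np.cos(s[2]),np.sin(s[2])
    return np.c_[s[0]+c*L[:,0]-q*L[:,1],s[1]+q*L[:,0]+c*L[:,1],L[:,2]]
def res(s,ns=('top','scene')):
    return np.concatenate([(proj(n,world(s,C))-(np.array(U[n])/4+P[n][5]-.375)).ravel() for n in ns])
for ns in [('top','scene'),('top',),('scene',)]:
    r=least_squares(res,[.6,.18,0],args=(ns,),loss='soft_l1'); s=r.x
    print(ns,s[:2],np.degrees(s[2])); print(np.round(res(s,ns).reshape(-1,2),1).tolist())
    print(np.round(world(s,C+[(-26,-110,40)]),4).tolist())
E
python3 fit.py
```

```text
('top', 'scene') [0.61970139 0.17853432] -7.815736541085998
[[-0.1, -0.4], [-0.4, 0.2], [-0.3, 0.2], [-1.0, -0.1], [0.0, 0.1], [-0.2, 0.0], [-0.5, 0.4], [-0.9, 0.2], [-1.1, -0.7], [-0.2, -1.5], [0.9, -1.4], [-0.3, -1.5], [-0.1, -0.2], [0.1, 0.7]]
[[0.6585, 0.1227, 0.058], [0.64, -0.012, 0.058], [0.4973, 0.0076, 0.058], [0.5158, 0.1423, 0.058], [0.6288, -0.0418, 0.048], [0.6197, 0.1785, 0.041], [0.6007, 0.2316, 0.106], [0.579, 0.0731, 0.04]]
('top',) [0.61970514 0.177527  ] -7.654621966375229
[[0.2, -0.5], [-0.1, 0.1], [0.1, 0.0], [-0.6, -0.1], [0.3, -0.1], [0.1, 0.0], [-0.2, 0.5]]
[[0.6586, 0.1218, 0.058], [0.6405, -0.0129, 0.058], [0.4978, 0.0062, 0.058], [0.5159, 0.141, 0.058], [0.6295, -0.0427, 0.048], [0.6197, 0.1775, 0.041], [0.6006, 0.2305, 0.106], [0.5793, 0.072, 0.04]]
('scene',) [0.62048631 0.18058588] -8.034014400911687
[[-0.7, 0.7], [-0.8, -0.3], [0.2, -1.0], [1.2, -0.8], [0.0, -1.2], [0.0, 0.4], [0.2, 1.4]]
[[0.659, 0.1246, 0.058], [0.64, -0.01, 0.058], [0.4975, 0.0101, 0.058], [0.5165, 0.1448, 0.058], [0.6288, -0.0397, 0.048], [0.6205, 0.1806, 0.041], [0.6017, 0.2337, 0.106], [0.5794, 0.0753, 0.04]]
```

Crops: peg top at crop (434,241) in scene and (236,320) in top. The white ball (361,277) is in the seat ahead of the bar, and the key is at (203,90) beyond the cover. The fit is consistent: game origin (0.620, 0.178), yaw -7.8°, peg (0.601, 0.231), key (0.629, -0.042). I'll push the peg with closed fingers from its +x side, above the ball's height. First move: go above it.

{"fn": "play_rows", "kwargs": {
  "rows": [
    [1,[-1.1,4.7,0],[0,0,-1]],
    [1,[-1.1,4.7,0],[0,0,-1]],
    [1,[-1.1,4.7,0],[0,0,-1]],
    [1,[-1.1,4.7,0],[0,0,-1]],
    [1,[-1.1,4.7,0],[0,0,-1]],
    [1,[-1.1,4.7,0],[0,0,-1]],
    [1,[-1.1,4.7,0],[0,0,-1]],
    [1,[-1.1,4.7,0],[0,0,-1]],
    [1,[-1.1,4.7,0],[0,0,-1]],
    [1,[-1.1,4.7,0],[0,0,-1]],
    [1,[0,0,0],[0,0,-2]]
  ],
  "newtons": 40
}}

```text
time: 2.6
ee_pos: [0.6246, 0.2828, 0.2393]
tcp_rot: [-180.0, -0.0, 83.1]
wrist_force: [-0.4, -0.1, -0.8]
opening: -0.0002
```

```bash
cat > go.py <<'E'
import sys
from h import *
S=np.array([.6197,.178,np.radians(-7.8)])
def tow(g):
    c,s=np.cos(S[2]),np.sin(S[2]); return np.array([S[0]+c*g[0]-s*g[1],S[1]+s*g[0]+c*g[1]])
def st():
    o=get_obs(); p=o['ee_pos']; yaw=o['tcp_rot'][2]
    c,s=np.cos(S[2]),np.sin(S[2]); d=p[:2]-S[:2]
    g=np.array([c*d[0]+s*d[1],-s*d[0]+c*d[1]])
    print('t',round(o['time'],2),'world',np.round(p,4),'rot',np.round(o['tcp_rot'],1),'game mm',np.round(g*1000,1),'F',np.round(o['wrist_force'],2),'q',np.round(o['q'],1),'open',round(o['opening'],4))
    return o
def rel(o,xyz):
    d=R.from_euler('xyz',o['tcp_rot'],degrees=True).inv().apply(np.array(xyz)-o['ee_pos']); return d*100
if __name__=='__main__':
    o=st()
    a=list(map(float,sys.argv[1:]))
    if a: print('rel cm',np.round(rel(o,[*tow(np.array(a[:2])/1000),a[2]/1000]),2))
E
python3 go.py 14 50 242
```

```text
t 2.6 world [0.6246 0.2828 0.2393] rot [-180.    -0.    83.1] game mm [ -9.3 104.5] F [-0.37 -0.07 -0.81] q [24.3 25.3 34.4 99.1  0.1 31.2] open -0.0002
rel cm [-5.49  2.25 -0.27]
```

{"fn": "play_rows", "kwargs": {
  "rows": [
    [1,[-2.7,1.1,0],[0,0,0]],
    [1,[-2.7,1.1,0],[0,0,1]],
    [1,[0,0,3],[0,0,0]],
    [1,[0,0,3],[0,0,0]],
    [1,[0,0,0],[0,0,0]]
  ]
}}

```text
time: 3.1
ee_pos: [0.6432, 0.2224, 0.1751]
tcp_rot: [-179.9, 0.0, 81.9]
wrist_force: [-0.4, -0.4, -0.2]
opening: 0.0002
```

```bash
python3 go.py 14 50 85
python3 - <<'E'
from h import *
p=shot('wrist','w1'); print(p['xyz'],p['orientation'])
for t in ['peg_top','ball']:
    print(t,[(np.round(d['point'],3).tolist(),round(d['confidence'],2)) for d in spotter.spot_in(p,t)])
E
```

```text
t 3.1 world [0.6432 0.2224 0.1751] rot [-179.9    0.    81.9] game mm [17.3 47.2] F [-0.38 -0.4  -0.18] q [19.1 22.9 24.1 91.3  0.1 27.1] open 0.0002
rel cm [ 0.28 -0.31  9.01]
[0.56449302 0.23439063 0.30739719] [ 1.62301976e+02 -8.59334178e-03  8.19805009e+01]
peg_top [([0.598, 0.204, 0.047], 0.92)]
ball [([0.541, 0.366, 0.03], 0.83), ([0.617, 0.18, 0.053], 0.8), ([0.601, 0.315, 0.036], 0.73)]
```

View pics/w1.png

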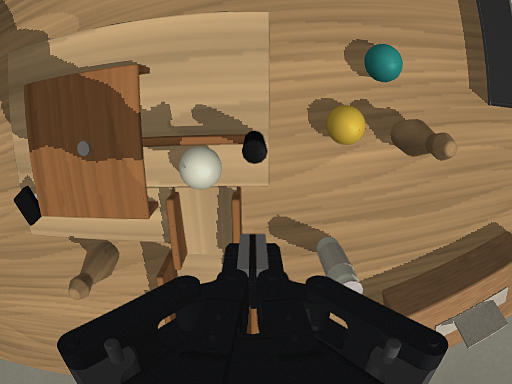

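```bash
python3 - <<'E'
from h import *
from fit import P
def ray(n,u,v,z):
    t,e,f,cx,cy,_=P[n]; d=R.from_euler('xyz',e,degrees=True).apply([(u-cx)/f,(v-cy)/f,1]); return t+d*(z-t[2])/d[2]
S=np.array([.6197,.178]);Rm=R.from_euler('z',-7.8,degrees=True).as_matrix()[:2,:2]
for k,u,v,z in [('glue',155,150,.095),('sk1',38,303,.096),('sk0',493,183,.096)]:
    w=ray('top',u/4+99.6,v/4+99.6,z); print(k,w,(w[:2]-S)@Rm*1000)
t=np.array([.56449302,.23439063,.30739719]);M=R.from_euler('xyz',[162.301976,-.00859,81.9805],degrees=True)
def fe(u,v,z):
    d=np.array([u-252.218,v-191.194]);r=np.hypot(*d);a=r/297.3186
    q=M.apply([np.sin(a)*d[0]/r,np.sin(a)*d[1]/r,np.cos(a)]); return t+q*(z-t[2])/q[2]
for k,u,v,z in [('pegtop',256,156,.107),('pegbot',255,138,.047),('ball',200,167,.041),('hinge',83,148,.058),('glue',340,262,.095)]:
    w=fe(u,v,z); print(k,w,(w[:2]-S)@Rm*1000)
E
python3 - <<'E'
import cv2
a=cv2.imread('pics/w1.png');cv2.imwrite('pics/w1c.png',cv2.resize(a[110:290,170:370],None,fx=4,fy=3.3*1.0,interpolation=cv2.INTER_CUBIC)[:600])
E
```

```text
('top', 'scene') [0.61970139 0.17853432] -7.815736541085998
[[-0.1, -0.4], [-0.4, 0.2], [-0.3, 0.2], [-1.0, -0.1], [0.0, 0.1], [-0.2, 0.0], [-0.5, 0.4], [-0.9, 0.2], [-1.1, -0.7], [-0.2, -1.5], [0.9, -1.4], [-0.3, -1.5], [-0.1, -0.2], [0.1, 0.7]]
[[0.6585, 0.1227, 0.058], [0.64, -0.012, 0.058], [0.4973, 0.0076, 0.058], [0.5158, 0.1423, 0.058], [0.6288, -0.0418, 0.048], [0.6197, 0.1785, 0.041], [0.6007, 0.2316, 0.106], [0.579, 0.0731, 0.04]]
('top',) [0.61970514 0.177527  ] -7.654621966375229
[[0.2, -0.5], [-0.1, 0.1], [0.1, 0.0], [-0.6, -0.1], [0.3, -0.1], [0.1, 0.0], [-0.2, 0.5]]
[[0.6586, 0.1218, 0.058], [0.6405, -0.0129, 0.058], [0.4978, 0.0062, 0.058], [0.5159, 0.141, 0.058], [0.6295, -0.0427, 0.048], [0.6197, 0.1775, 0.041], [0.6006, 0.2305, 0.106], [0.5793, 0.072, 0.04]]
('scene',) [0.62048631 0.18058588] -8.034014400911687
[[-0.7, 0.7], [-0.8, -0.3], [0.2, -1.0], [1.2, -0.8], [0.0, -1.2], [0.0, 0.4], [0.2, 1.4]]
[[0.659, 0.1246, 0.058], [0.64, -0.01, 0.058], [0.4975, 0.0101, 0.058], [0.5165, 0.1448, 0.058], [0.6288, -0.0397, 0.048], [0.6205, 0.1806, 0.041], [0.6017, 0.2337, 0.106], [0.5794, 0.0753, 0.04]]
glue [0.74195316 0.29818996 0.095     ] [104.81040241 135.66960291]
sk1 [0.61861735 0.39140309 0.096     ] [-30.03475313 211.28171761]
sk0 [0.71186923 0.02518988 0.096     ] [ 112.05517786 -138.88749794]
pegtop [0.60312728 0.23159363 0.107     ] [-23.69287907  50.84859782]
pegbot [0.59854265 0.23210125 0.047     ] [-28.30398184  50.72931612]
ball [0.6185754  0.17787412 0.041     ] [-1.09710926 -0.27734054]
hinge [0.57834759 0.07045795 0.058     ] [ -26.37468288 -112.15921747]
glue [0.70513677 0.29053281 0.095     ] [ 69.37383586 123.08673848]
```

View pics/w1c.png

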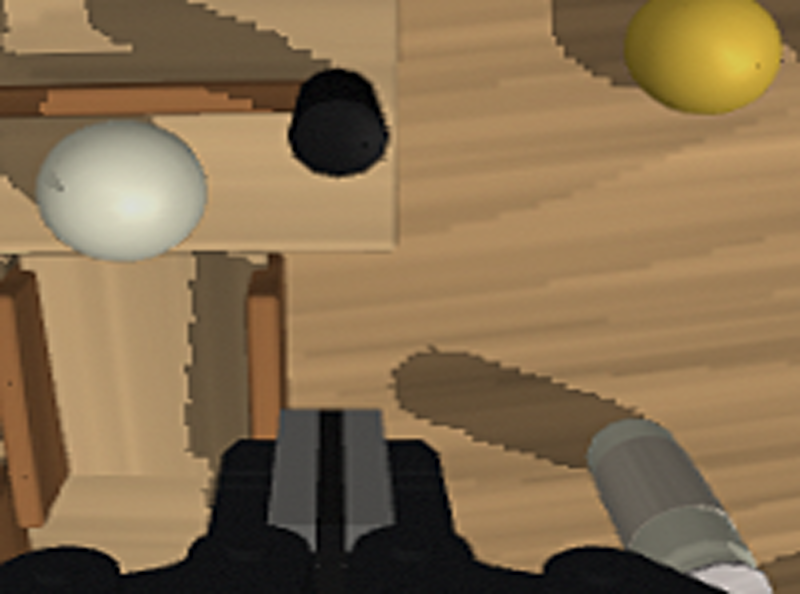

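The wrist picture confirms it: peg top (256,156) gives game (-24,51), ball (200,167) gives (-1,0). Descending with the fingertips in front of the peg.

{"fn": "play_rows", "kwargs": {
  "rows": [
    [1,[0.3,0,3],[0,0,0]],
    [1,[0,0,3],[0,0,0]],
    [1,[0,0,2.5],[0,0,0]],
    [1,[0,0,0.5],[0,0,0]],
    [1,[0,0,0],[0,0,0]]
  ]
}}

```text
time: 3.75
ee_pos: [0.6499, 0.2307, 0.1007]
tcp_rot: [179.0, -0.6, 82.1]
wrist_force: [0.1, 0.6, 0.1]
opening: -0.0003
```

```bash
python3 go.py 14 50 85; for i in 1 2 3; do python3 go.py | grep -o "F.*q"; done
```

```text
t 3.75 world [0.6499 0.2307 0.1007] rot [179.   -0.6  82.1] game mm [22.7 56.3] F [0.08 0.57 0.09] q [19.5 22.6 15.5 81.6  0.1 27.4] open -0.0003
rel cm [-0.64 -0.9   1.55]
F [0.08 0.57 0.09] q
F [0.08 0.57 0.09] q
F [0.08 0.57 0.09] q
```

{"fn": "play_rows", "kwargs": {
  "rows": [
    [1,[-0.6,-0.3,1.5],[0,0,0]],
    [1,[0,-0.4,0],[0,0,0]],
    [1,[0,0,0],[0,0,0]]
  ]
}}

```text
time: 4.05
ee_pos: [0.6445, 0.2273, 0.0925]
tcp_rot: [178.6, -0.8, 82.2]
wrist_force: [-0.2, 0.0, 0.4]
opening: -0.0001
```

```bash
python3 go.py 5 50 85
```

```text
t 4.05 world [0.6445 0.2273 0.0925] rot [178.6  -0.8  82.2] game mm [17.9 52.2] F [-0.17  0.03  0.43] q [19.4 21.3 12.9 79.9  0.1 27.2] open -0.0001
rel cm [-0.23 -1.31  0.71]
```

{"fn": "play_rows", "kwargs": {
  "rows": [
    [1,[-0.2,-0.6,0.7],[1.4,-0.8,0]],
    [1,[0,-0.6,0.3],[0,0,0]],
    [1,[0,-0.5,0],[0,0,0]],
    [1,[0,0,0],[0,0,0]]
  ]
}}

```text
time: 4.45
ee_pos: [0.6275, 0.2287, 0.0853]
tcp_rot: [179.9, -0.1, 82.2]
wrist_force: [0.2, -0.3, -0.6]
opening: 0.0006
```

```bash
python3 go.py -6 50 85
```

```text
t 4.45 world [0.6275 0.2287 0.0853] rot [ 1.799e+02 -1.000e-01  8.220e+01] game mm [ 0.8 51.3] F [ 0.23 -0.32 -0.62] q [20.  20.8 11.4 80.5  0.  27.8] open 0.0006
rel cm [-0.13 -0.68  0.03]
```

```bash
cat > arc.py <<'E'
from go import *
def arc():
    o=get_obs(); h=tow([-.026,-.110]); d=o['ee_pos'][:2]-h
    r=np.hypot(*d); th=np.arctan2(d[1],d[0])-(S[2]+np.pi/2)
    M=R.from_euler('xyz',o['tcp_rot'],degrees=True); f=M.inv().apply(o['wrist_force'])
    thp=th+np.arcsin(20/1000/r); yawerr=o['tcp_rot'][2]-np.degrees(thp)-82.2
    print('t %.2f r*cos %.1f theta_if_contact %.4f yawerr %.1f z %.1f'%(o['time'],r*np.cos(thp-th)*1e3,thp,yawerr,o['ee_pos'][2]*1e3),'rot',np.round(o['tcp_rot'],1),'Ftool',np.round(f,2))
if __name__=='__main__': arc()
E
python3 arc.py
```

```text
t 4.45 r*cos 162.3 theta_if_contact -0.0422 yawerr 2.4 z 85.3 rot [ 1.799e+02 -1.000e-01  8.220e+01] Ftool [-0.29  0.27  0.62]
```

{"fn": "play_rows", "kwargs": {
  "rows": [
    [1,[0,-0.5,0],[0,0,0]],
    [1,[0.1,-0.6,0],[0,0,-2]],
    [1,[0.1,-0.6,0],[0,0,-2]],
    [1,[0.1,-0.6,0],[0,0,-2]],
    [1,[0,0,0],[0,0,0]]
  ]
}}

```text
time: 4.95
ee_pos: [0.6032, 0.2346, 0.0858]
tcp_rot: [179.8, -0.1, 88.7]
wrist_force: [0.4, 0.6, -0.9]
opening: 0.0002
```

```bash
python3 arc.py; python3 -c "
from h import *; shot('wrist','w2')"
```

```text
t 4.95 r*cos 162.6 theta_if_contact 0.1102 yawerr 0.2 z 85.8 rot [ 1.798e+02 -1.000e-01  8.870e+01] Ftool [0.58 0.41 0.88]
```

View pics/w2.png

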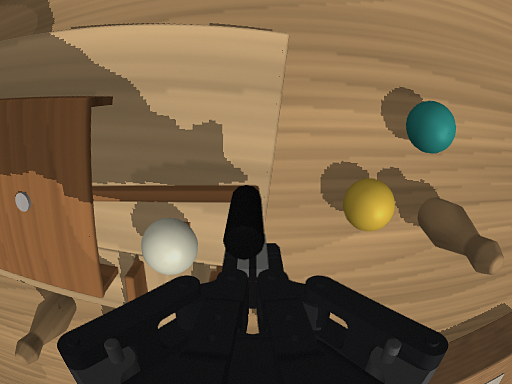

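Peg (245,210) sits against the fingertips, slightly left of centre, and the ball (170,246) is untouched. Continuing along the arc.

{"fn": "play_rows", "kwargs": {
  "rows": [
    [1,[0.1,-0.7,0],[0,0,-2.5]],
    [1,[0.1,-0.7,0],[0,0,-2.5]],
    [1,[0.1,-0.7,0],[0,0,-2.5]],
    [1,[0.1,-0.7,0],[0,0,-2.5]],
    [1,[0,0,0],[0,0,0]]
  ]
}}

```text
time: 5.5
ee_pos: [0.577, 0.2367, 0.0861]
tcp_rot: [179.5, 0.1, 98.9]
wrist_force: [2.6, 0.1, -2.3]
opening: 0.0001
```

```bash
python3 arc.py
```

```text
t 5.50 r*cos 162.9 theta_if_contact 0.2704 yawerr 1.2 z 86.1 rot [1.795e+02 1.000e-01 9.890e+01] Ftool [-0.33  2.6   2.36]
```

{"fn": "play_rows", "kwargs": {
  "rows": [
    [1,[0.1,-0.7,0],[0,0,-2]],
    [1,[0.1,-0.7,0],[0,0,-2.3]],
    [1,[0.1,-0.7,0],[0,0,-2.3]],
    [1,[0,0,0],[0,0,0]]
  ]
}}

```text
time: 5.9
ee_pos: [0.5596, 0.2356, 0.0863]
tcp_rot: [179.1, 0.2, 105.3]
wrist_force: [5.6, 1.3, -3.4]
opening: -0.0002
```

```bash
python3 arc.py; python3 -c "
from h import *; shot('wrist','w3');shot('scene','s3')
a=cv2.imread('pics/s3.png');cv2.imwrite('pics/s3c.png',cv2.resize(a[190:340,180:350],None,fx=4,fy=4,interpolation=cv2.INTER_CUBIC))"
```

```text
t 5.90 r*cos 163.0 theta_if_contact 0.3767 yawerr 1.5 z 86.3 rot [179.1   0.2 105.3] Ftool [-0.25  5.73  3.51]
```

View pics/w3.png

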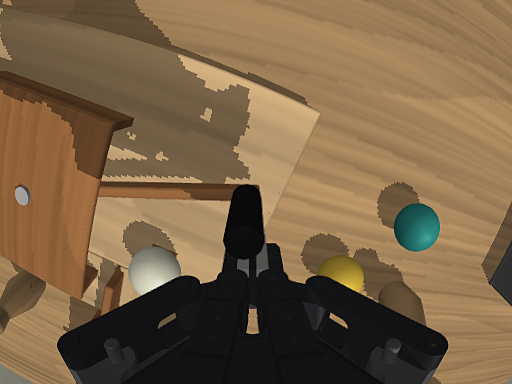

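View pics/s3c.png

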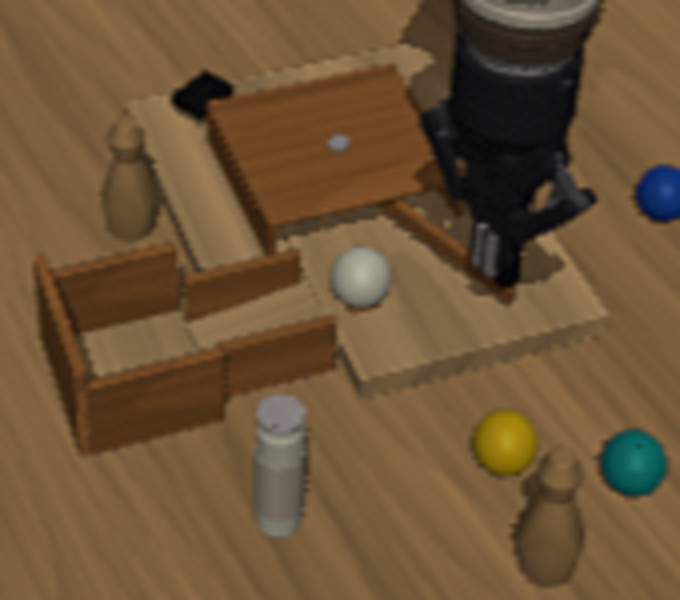

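Peg is drawn to about 0.38 rad, force 5.7 N; ball (361,277) still seated. From here small steps with force readout and the key watched.

```bash
cat > key.py <<'E'
from arc import *
import glob
arc()
p=camera('scene'); g=cv2.cvtColor(p['img'],cv2.COLOR_RGB2GRAY).astype(float)
# key centroid of dark pixels
w=np.clip(60-g[203:222,218:242],0,60); yy,xx=np.mgrid[203:222,218:242]
print('key centroid',round((w*xx).sum()/w.sum(),2),round((w*yy).sum()/w.sum(),2),'area',round(w.sum()/60,1))
E
python3 key.py
python3 - <<'E'
import cv2,numpy as np
for f in ['scene0','s3']:
    g=cv2.cvtColor(cv2.imread(f'pics/{f}.png'),cv2.COLOR_BGR2GRAY).astype(float)
    w=np.clip(60-g[203:222,218:242],0,60); yy,xx=np.mgrid[203:222,218:242]; print(f,(w*xx).sum()/w.sum(),(w*yy).sum()/w.sum(),w.sum()/60)
E
```

```text
t 6.00 r*cos 163.0 theta_if_contact 0.3735 yawerr 1.6 z 86.3 rot [179.1   0.2 105.2] Ftool [-0.91  6.54  2.53]
key centroid 229.89 213.34 area 76.6
scene0 230.09008117204513 212.43219164521878 84.18333333333334
s3 229.90653396797924 213.36218087408048 77.03333333333333
```

{"fn": "play_rows", "kwargs": {
  "rows": [
    [1,[0,-0.3,0],[0.4,0,-0.4]],
    [1,[0,-0.3,0],[0.4,0,-0.8]],
    [1,[0,-0.2,0],[0,0,-0.8]],
    [1,[0,0,0],[0,0,0]]
  ]
}}

```text
time: 6.45
ee_pos: [0.5565, 0.2353, 0.0862]
tcp_rot: [179.6, 0.0, 106.7]
wrist_force: [5.2, 0.1, -3.6]
opening: 0.0
```

```bash
python3 key.py
```

```text
t 6.45 r*cos 163.1 theta_if_contact 0.3954 yawerr 1.9 z 86.2 rot [179.6   0.  106.7] Ftool [-1.35  4.98  3.6 ]
key centroid 229.72 213.7 area 74.6
```

The key is dipping (row 212.4 → 213.7), so the tooth is riding over the catch; when it pops back up, the arm is caught. Small chunks, checked each time.

{"fn": "play_rows", "kwargs": {
  "rows": [
    [1,[0,-0.3,0],[0.4,0,-0.2]],
    [1,[0,-0.3,0],[0,0,-0.4]],
    [1,[0,-0.2,0],[0,0,-0.4]],
    [1,[0,0,0],[0,0,0]]
  ]
}}

```text
time: 6.9
ee_pos: [0.553, 0.2346, 0.0861]
tcp_rot: [179.7, -0.1, 107.2]
wrist_force: [3.7, 0.8, -2.7]
opening: 0.0003
```

```bash
python3 key.py
```

```text
t 6.90 r*cos 162.9 theta_if_contact 0.4172 yawerr 1.1 z 86.1 rot [ 1.797e+02 -1.000e-01  1.072e+02] Ftool [-0.38  3.78  2.74]
key centroid 229.79 213.86 area 73.1
```

{"fn": "play_rows", "kwargs": {
  "rows": [
    [1,[0,-0.3,0],[0,0,-0.5]],
    [1,[0,-0.3,0],[0,0,-0.6]],
    [1,[0,-0.2,0],[0,0,-0.5]],
    [1,[0,0,0],[0,0,0]]
  ]
}}

```text
time: 7.35
ee_pos: [0.5495, 0.2341, 0.0863]
tcp_rot: [179.3, -0.2, 108.4]
wrist_force: [5.8, 1.1, -3.0]
opening: 0.0001
```

```bash
python3 key.py
```

```text
t 7.35 r*cos 163.0 theta_if_contact 0.4387 yawerr 1.0 z 86.3 rot [179.3  -0.2 108.4] Ftool [-0.77  5.78  3.06]
key centroid 229.68 214.11 area 71.2
```

{"fn": "play_rows", "kwargs": {
  "rows": [
    [1,[0,-0.3,0],[0.3,0,-0.5]],
    [1,[0,-0.3,0],[0.3,0,-0.6]],
    [1,[0,-0.2,0],[0,0,-0.5]],
    [1,[0,0,0],[0,0,0]]
  ]
}}

```text
time: 7.8
ee_pos: [0.5454, 0.2332, 0.0862]
tcp_rot: [179.6, -0.3, 109.5]
wrist_force: [5.3, 2.2, -3.2]
opening: -0.0
```

```bash
python3 key.py
```

```text
t 7.80 r*cos 162.9 theta_if_contact 0.4645 yawerr 0.7 z 86.2 rot [179.6  -0.3 109.5] Ftool [0.25 5.68 3.28]
key centroid 229.61 214.25 area 71.6
```

{"fn": "play_rows", "kwargs": {
  "rows": [
    [1,[0,-0.3,0],[0,0,-0.5]],
    [1,[0,-0.3,0],[0,0,-0.6]],
    [1,[0,-0.2,0],[0,0,-0.5]],
    [1,[0,0,0],[0,0,0]]
  ]
}}

```text
time: 8.25
ee_pos: [0.5411, 0.2322, 0.0863]
tcp_rot: [179.3, -0.4, 110.7]
wrist_force: [5.4, 1.4, -4.0]
opening: 0.0003
```

```bash
python3 key.py
```

```text
t 8.25 r*cos 162.9 theta_if_contact 0.4913 yawerr 0.4 z 86.3 rot [179.3  -0.4 110.7] Ftool [-0.63  5.49  4.09]
key centroid 229.57 214.27 area 71.9
```

{"fn": "play_rows", "kwargs": {
  "rows": [
    [1,[0,-0.3,0],[0.3,0.2,-0.5]],
    [1,[0,-0.2,0],[0.3,0.2,-0.7]],
    [1,[0,-0.2,0],[0,0,-0.6]],
    [1,[0,0,0],[0,0,0]]
  ]
}}

```text
time: 8.7
ee_pos: [0.5381, 0.2315, 0.0865]
tcp_rot: [179.6, -0.9, 112.2]
wrist_force: [4.5, 2.4, -3.4]
opening: -0.0003
```

```bash
python3 key.py
```

```text
t 8.70 r*cos 162.9 theta_if_contact 0.5102 yawerr 0.7 z 86.5 rot [179.6  -0.9 112.2] Ftool [0.49 5.07 3.45]
key centroid 229.57 214.26 area 71.9
```

{"fn": "play_rows", "kwargs": {
  "rows": [
    [1,[0,-0.3,0],[0.3,-0.4,-0.5]],
    [1,[0,-0.3,0],[0,-0.4,-0.6]],
    [1,[0,-0.2,0],[0,0,-0.5]],
    [1,[0,0,0],[0,0,0]]
  ]
}}

```text
time: 9.15
ee_pos: [0.5342, 0.2303, 0.0865]
tcp_rot: [179.6, -0.2, 113.4]
wrist_force: [6.1, 2.2, -3.6]
opening: -0.0001
```

```bash
python3 key.py
```

```text
t 9.15 r*cos 162.7 theta_if_contact 0.5352 yawerr 0.5 z 86.5 rot [179.6  -0.2 113.4] Ftool [-0.41  6.46  3.68]
key centroid 229.58 214.26 area 72.0
```

{"fn": "play_rows", "kwargs": {
  "rows": [
    [1,[0,-0.3,0],[0.2,0,-0.5]],
    [1,[0,-0.3,0],[0,-0.2,-0.6]],
    [1,[0,-0.2,0],[0,0,-0.5]],
    [1,[0,0,0],[0,0,0]]
  ]
}}

```text
time: 9.6
ee_pos: [0.5305, 0.2291, 0.0866]
tcp_rot: [179.5, -0.1, 114.6]
wrist_force: [6.1, 1.9, -3.5]
opening: 0.0
```

```bash
python3 key.py
```

```text
t 9.60 r*cos 162.7 theta_if_contact 0.5589 yawerr 0.4 z 86.6 rot [ 1.795e+02 -1.000e-01  1.146e+02] Ftool [-0.82  6.3   3.55]
key centroid 229.63 214.25 area 71.2
```

{"fn": "play_rows", "kwargs": {
  "rows": [
    [1,[0,-0.3,0],[0.2,0,-0.6]],
    [1,[0,-0.3,0],[0,0,-0.6]],
    [1,[0,-0.2,0],[0,0,-0.6]],
    [1,[0,0,0],[0,0,0]]
  ]
}}

```text
time: 10.05
ee_pos: [0.5264, 0.2277, 0.0866]
tcp_rot: [179.4, -0.2, 116.0]
wrist_force: [3.9, 1.8, -2.9]
opening: -0.0001
```

```bash
python3 key.py
```

```text
t 10.05 r*cos 162.7 theta_if_contact 0.5855 yawerr 0.3 z 86.6 rot [179.4  -0.2 116. ] Ftool [-0.12  4.25  2.94]
key centroid 229.74 213.76 area 74.2
```

Force dropped and the key is rising (213.76). I'll hold one row and look again.

{"fn": "play_rows", "kwargs": {
  "rows": [
    [1,[0,0,0],[0,0,0]],
    [1,[0,0,0],[0,0,0]]
  ]
}}

```text
time: 10.3
ee_pos: [0.5269, 0.2279, 0.0866]
tcp_rot: [179.4, -0.2, 115.9]
wrist_force: [2.9, 2.6, -2.7]
opening: 0.0001
```

```bash
python3 key.py
```

```text
t 10.30 r*cos 162.7 theta_if_contact 0.5818 yawerr 0.4 z 86.6 rot [179.4  -0.2 115.9] Ftool [1.08 3.73 2.72]
key centroid 229.75 213.78 area 74.0
```

{"fn": "play_rows", "kwargs": {
  "rows": [
    [1,[0,-0.3,0],[0.2,0,-0.4]],
    [1,[0,-0.2,0],[0.2,0,-0.4]],
    [1,[0,0,0],[0,0,0]]
  ]
}}

```text
time: 10.65
ee_pos: [0.5227, 0.2263, 0.0865]
tcp_rot: [179.7, -0.2, 116.7]
wrist_force: [3.0, 1.4, -2.3]
opening: -0.0003
```

```bash
python3 key.py
```

```text
t 10.65 r*cos 162.5 theta_if_contact 0.6096 yawerr -0.4 z 86.5 rot [179.7  -0.2 116.7] Ftool [-0.11  3.3   2.34]
key centroid 229.98 212.99 area 78.5
```

{"fn": "play_rows", "kwargs": {
  "rows": [
    [1,[0,-0.2,0],[0,0,-0.6]],
    [1,[0,0,0],[0,0,0]]
  ]
}}

```text
time: 10.9
ee_pos: [0.5212, 0.2257, 0.0865]
tcp_rot: [179.7, -0.2, 117.3]
wrist_force: [4.7, 2.3, -3.2]
opening: 0.0001
```

```bash
python3 key.py
```

```text
t 10.90 r*cos 162.5 theta_if_contact 0.6195 yawerr -0.4 z 86.5 rot [179.7  -0.2 117.3] Ftool [-0.09  5.23  3.26]
key centroid 230.08 212.4 area 82.3
```

The key popped fully up (212.40 vs. 212.43 at rest) at about 0.62 rad. I'll ease back a little and see whether the arm stays.

{"fn": "play_rows", "kwargs": {
  "rows": [
    [1,[0,0.3,0],[0,0,0]],
    [1,[0,0.3,0],[0,0,0]],
    [1,[0,0.2,0],[0,0,0]],
    [1,[0,0,0],[0,0,0]]
  ]
}}

```text
time: 11.35
ee_pos: [0.5277, 0.2288, 0.0866]
tcp_rot: [179.8, -0.2, 117.3]
wrist_force: [-0.1, -0.3, 0.2]
opening: 0.0002
```

```bash
python3 key.py; python3 -c "
from h import *; shot('wrist','w4')"
```

```text
t 11.35 r*cos 163.3 theta_if_contact 0.5751 yawerr 2.1 z 86.6 rot [179.8  -0.2 117.3] Ftool [-0.24 -0.24 -0.21]
key centroid 230.1 212.4 area 81.7
```

View pics/w4.png

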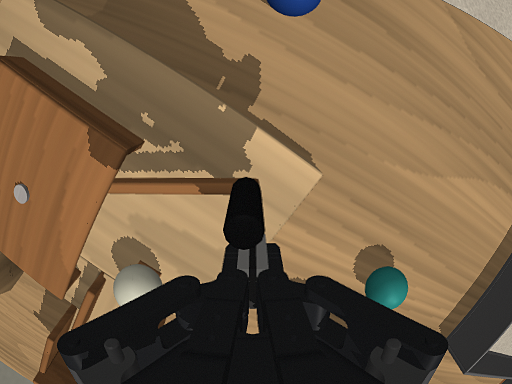

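Force is zero with 7 mm of clearance, so the catch holds by itself. Backing off more and lifting away.

{"fn": "play_rows", "kwargs": {
  "rows": [
    [1,[0,0.8,0],[0,0,0]],
    [1,[0,0.7,0],[0,0,0]],
    [1,[0,0,-3],[0,0,0]],
    [1,[0,0,-4],[0,0,0]],
    [1,[0,0,-4],[0,0,0]],
    [1,[0,0,0],[0,0,0]]
  ]
}}

```text
time: 12.05
ee_pos: [0.5425, 0.236, 0.1986]
tcp_rot: [-180.0, -0.2, 117.3]
wrist_force: [0.2, 0.4, 0.1]
opening: 0.0001
```

```bash
python3 go.py 39 -217 150; python3 -c "
from h import *; shot('wrist','w5');shot('scene','s5')
a=cv2.imread('pics/s5.png');cv2.imwrite('pics/s5c.png',cv2.resize(a[190:340,180:350],None,fx=4,fy=4,interpolation=cv2.INTER_CUBIC))"
```

```text
t 12.05 world [0.5425 0.236  0.1986] rot [-180.    -0.2  117.3] game mm [-84.4  47. ] F [0.17 0.39 0.14] q [23.4 10.1 10.9 90.8  0.2 -3.9] open 0.0001
rel cm [-28.72  -5.07   4.74]
```

View pics/s5c.png

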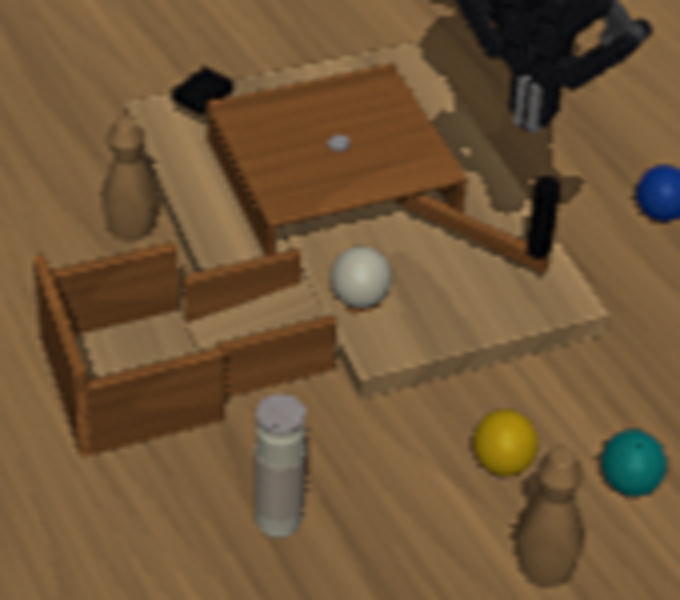

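Arm held at the drawn position (peg (542,215)), ball (361,277) still in its seat, robot clear. Moving over to above the key.

{"fn": "play_rows", "kwargs": {
  "rows": [
    [1,[-3.8,-0.6,0],[0,0,0]],
    [1,[-4,-0.7,0],[0,0,0]],
    [1,[-4,-0.7,0],[0,0,0]],
    [1,[-4,-0.7,0],[0,0,0]],
    [1,[-4,-0.7,0],[0,0,0]],
    [1,[-4,-0.7,0],[0,0,0]],
    [1,[-4,-0.7,0],[0,0,0]],
    [1,[0,0,0],[0,0,0]]
  ]
}}

```text
time: 12.95
ee_pos: [0.6271, -0.042, 0.1769]
tcp_rot: [-178.7, -0.7, 117.6]
wrist_force: [-0.6, 1.2, 0.4]
opening: -0.0001
```

```bash
python3 go.py 39 -217 120
```

```text
t 12.95 world [ 0.6271 -0.042   0.1769] rot [-178.7   -0.7  117.6] game mm [  37.2 -217. ] F [-0.57  1.19  0.36] q [ -3.8  16.6  16.2  91.1  -0.1 -31.3] open -0.0001
rel cm [-0.17  0.28  5.68]
```

{"fn": "play_rows", "kwargs": {
  "rows": [
    [1,[0,0.2,2.5],[-1.3,-0.7,0]],
    [1,[0,0,2.5],[0,0,0]],
    [1,[0,0,2],[0,0,0]],
    [1,[0,0,1],[0,0,0]],
    [1,[0,0,0],[0,0,0]]
  ]
}}

```text
time: 13.45
ee_pos: [0.6259, -0.0415, 0.0864]
tcp_rot: [-179.6, -0.2, 117.4]
wrist_force: [0.0, -0.1, 0.1]
opening: 0.0001
```

```bash
python3 go.py 39 -217 62; python3 -c "
from h import *; shot('wrist','w6');shot('scene','s6')
a=cv2.imread('pics/s6.png');cv2.imwrite('pics/s6c.png',cv2.resize(a[170:320,180:350],None,fx=4,fy=4,interpolation=cv2.INTER_CUBIC))"
```

```text
t 13.45 world [ 0.6259 -0.0415  0.0864] rot [-179.6   -0.2  117.4] game mm [  36.  -216.6] F [ 0.02 -0.1   0.1 ] q [ -3.8  15.8   5.2  79.9   0.  -31.2] open 0.0001
rel cm [-0.21  0.24  2.44]
```

View pics/s6c.png

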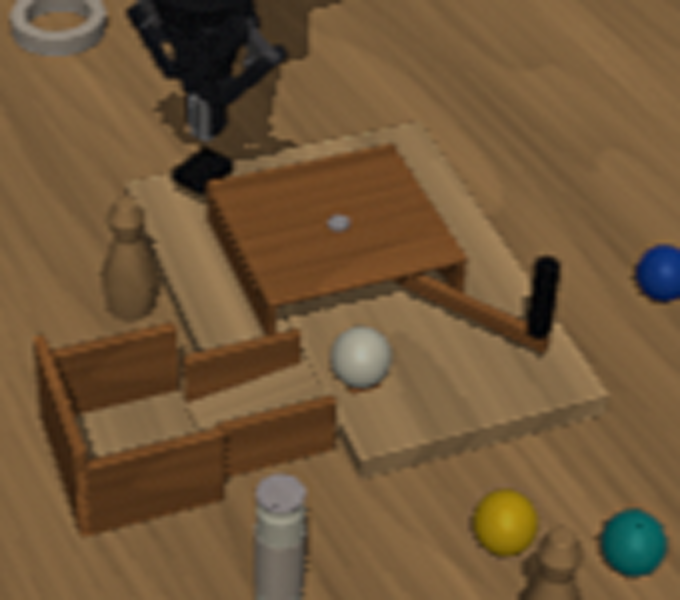

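View pics/w6.png

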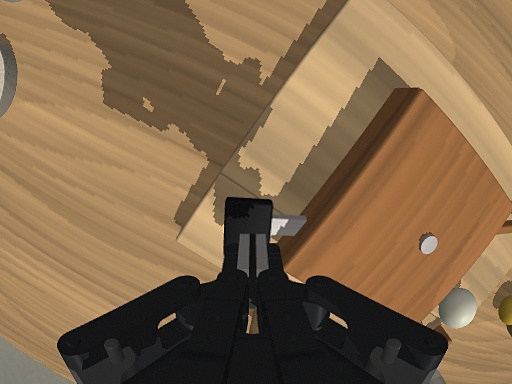

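Fingertips (252,235) are over the key paddle (248,215), clear of cover and skittle. Pressing straight down.

{"fn": "play_rows", "kwargs": {
  "rows": [
    [1,[-0.2,0.2,1.2],[0,0,0]],
    [1,[0,0,1.1],[0,0,0]],
    [1,[0,0,0.3],[0,0,0]],
    [1,[0,0,0],[0,0,0]]
  ]
}}

```text
time: 13.95
ee_pos: [0.6313, -0.0422, 0.063]
tcp_rot: [-179.9, -0.0, 117.4]
wrist_force: [0.1, 0.3, -0.5]
opening: 0.0001
```

```bash
python3 go.py 39 -217 50
```

```text
t 13.95 world [ 0.6313 -0.0422  0.063 ] rot [-179.9   -0.   117.4] game mm [  41.4 -216.6] F [ 0.1   0.31 -0.51] q [ -3.8  16.5   3.6  77.1   0.  -31.3] open 0.0001
rel cm [ 0.1  -0.21  1.3 ]
```

{"fn": "play_rows", "kwargs": {
  "rows": [
    [1,[0,-0.1,0.4],[0,0,0]],
    [1,[0,0,0.4],[0,0,0]],
    [1,[0,0,0.4],[0,0,0]],
    [1,[0,0,0.3],[0,0,0]]
  ]
}}

```text
time: 14.35
ee_pos: [0.6311, -0.0429, 0.0512]
tcp_rot: [179.9, 0.1, 117.4]
wrist_force: [-0.9, 0.5, 2.9]
opening: -0.0003
```

```bash
python3 go.py 39 -217 50; python3 -c "
from h import *; shot('scene','s7')
a=cv2.imread('pics/s7.png');cv2.imwrite('pics/s7c.png',cv2.resize(a[170:320,180:350],None,fx=4,fy=4,interpolation=cv2.INTER_CUBIC))"
```

```text
t 14.35 world [ 0.6311 -0.0429  0.0512] rot [1.799e+02 1.000e-01 1.174e+02] game mm [  41.3 -217.3] F [-0.92  0.51  2.94] q [ -3.9  16.6   2.3  75.5   0.  -31.3] open -0.0003
rel cm [ 0.16 -0.17  0.12]
```

View pics/s7c.png

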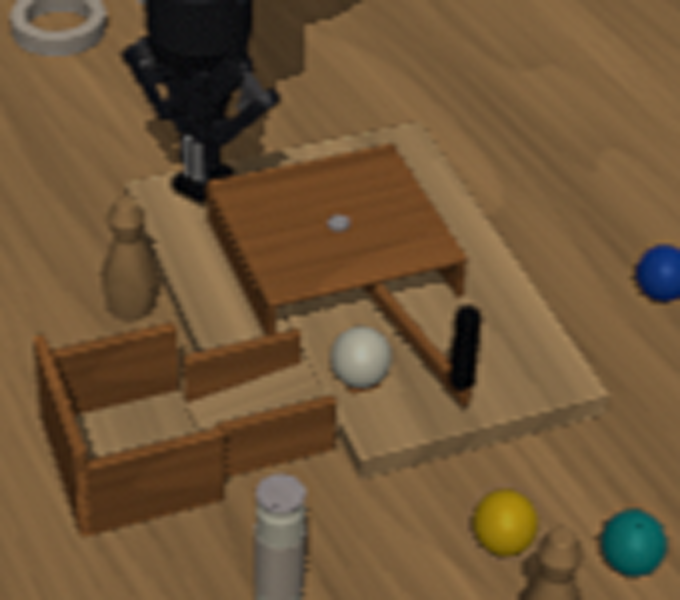

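The picture catches the arm in mid-swing (peg (465,340)) towards the ball. Hold the key a moment, then look.

{"fn": "play_rows", "kwargs": {
  "rows": [
    [1,[0,0,0],[0,0,0]],
    [1,[0,0,0],[0,0,0]],
    [1,[0,0,0],[0,0,0]],
    [1,[0,0,-1],[0,0,0]],
    [1,[0,0,-3],[0,0,0]],
    [1,[0,0,-4],[0,0,0]],
    [1,[0,0,-4],[0,0,0]],
    [1,[0,0,0],[0,0,0]],
    [1,[0,0,0],[0,0,0]]
  ]
}}

```text
time: 15.3
ee_pos: [0.63, -0.0429, 0.1763]
tcp_rot: [179.9, 0.0, 117.4]
wrist_force: [-1.0, -0.1, -1.0]
opening: 0.0002
```

```bash
python3 go.py; python3 -c "
from h import *; shot('scene','s8')
a=cv2.imread('pics/s8.png');cv2.imwrite('pics/s8c.png',cv2.resize(a[170:320,180:350],None,fx=4,fy=4,interpolation=cv2.INTER_CUBIC));p=shot('top','t8')
a=cv2.imread('pics/t8.png');cv2.imwrite('pics/t8c.png',cv2.resize(a[100:240,100:270],None,fx=4,fy=4,interpolation=cv2.INTER_CUBIC))"
```

```text
t 15.3 world [ 0.63   -0.0429  0.1763] rot [179.9   0.  117.4] game mm [  40.2 -217.5] F [-0.99 -0.12 -1.  ] q [ -3.9  15.4  14.7  89.2   0.  -31.3] open 0.0002
```

View pics/s8c.png

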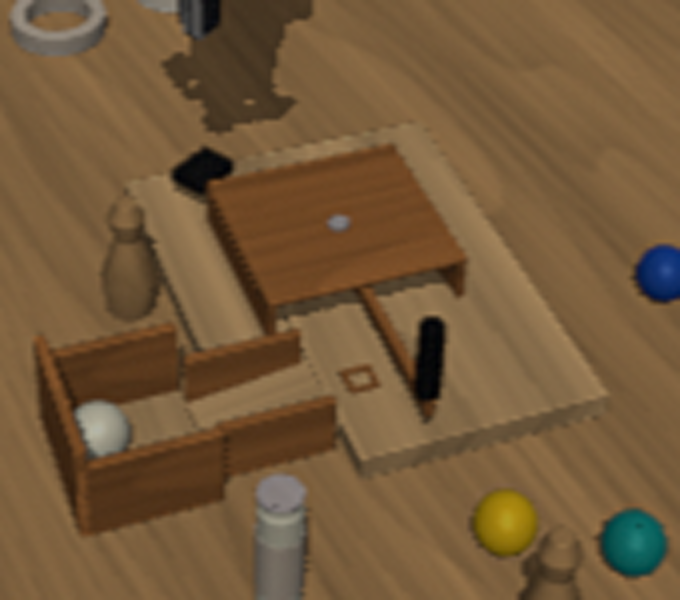

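View pics/t8c.png

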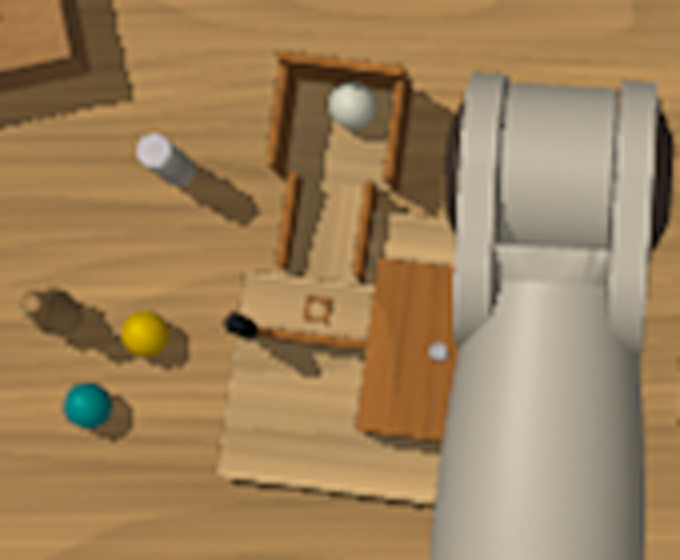

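The ball is in the pocket (scene crop (103,430), top crop (352,105)), the arm is home, the key is up and the bystanders haven't moved. I'll wait briefly for the ball to settle, check, then hand in.

{"fn": "play_rows", "kwargs": {
  "rows": [
    [1,[0,0,0],[0,0,0]],
    [1,[0,0,0],[0,0,0]],
    [1,[0,0,0],[0,0,0]],
    [1,[0,0,0],[0,0,0]],
    [1,[0,0,0],[0,0,0]],
    [1,[0,0,0],[0,0,0]],
    [1,[0,0,0],[0,0,0]],
    [1,[0,0,0],[0,0,0]],
    [1,[0,0,0],[0,0,0]],
    [1,[0,0,0],[0,0,0]]
  ]
}}

```text
time: 16.4
ee_pos: [0.6283, -0.0428, 0.1714]
tcp_rot: [-179.7, -0.2, 117.4]
wrist_force: [0.0, -0.4, -0.7]
opening: -0.0003
```

```bash
python3 -c "
from h import *; shot('top','t9')
a=cv2.imread('pics/t9.png');cv2.imwrite('pics/t9c.png',cv2.resize(a[100:240,100:270],None,fx=4,fy=4,interpolation=cv2.INTER_CUBIC))"
```

```text
(no output)
```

View pics/t9c.png

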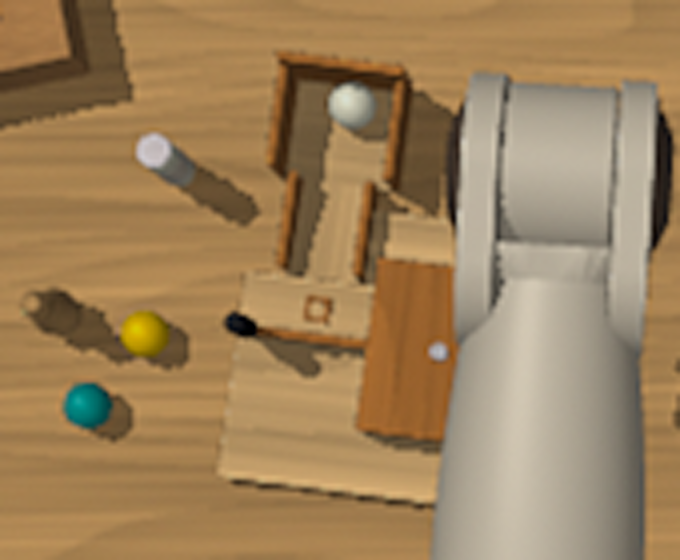

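The ball is at rest in the pocket, still at (352,105).

```bash
python3 -c "
from workcell import job_done; print(job_done())"
```

```text
the job is handed in; nothing more can be done
None
```

The shooter is fired: the white ball lies in the pocket. I handed the job in at about 16.5 s of the 64 s allowed.

- **Drawing back:** I pushed the peg back along its arc with closed fingers, watching the push force and the key's dip. The catch snapped in at about 0.62 rad, when the key popped fully up. The push never read more than about 6.5 N, so I saw no sign of straining the stop.
- **Catch check:** I backed off 7 mm and the force read zero. With the robot away, the arm still stood drawn and the ball was in its seat.
- **Firing:** I pressed the key straight down; the arm sprang home and shot the ball.
- **Last checks:** The ball lay at the same pixel in two top pictures about 1 s apart. The kicker was at rest, the key was up and the robot was touching nothing. The glue stick, the skittles and the coloured balls stood where they were. I did not look closely at the mug, tape roll, stapler and jar again; the arm never went near them.
- **Disagreements:** The force reading wandered by about 1 N, so I relied on the key's pop-up and the back-off test to confirm the catch. The networks' peg and ball points were mixed and I did not use them; I took positions from my own two-camera fit. A quick fix on the glue stick from the wrist camera was about 4 cm off its position in the top camera, but either way it stood well clear.

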